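# Open the camera back and lift out the viewfinder block with spring tongs

## Robot

A 6-joint arm with a two-finger parallel gripper is mounted at the origin on a cart in front of the work surface, level with it; the furniture and walls round the work are solid. World frame = base frame: x ahead of the robot, y to its left, z up, the work surface at z = 0. Lengths are in m, angles in degrees, forces in N, time in s.
With the tool pointing down it reaches from about 0.375 to 0.9 m from the base axis. Payload 3.1 kg.
Tool frame: the origin (TCP) lies where the fingers leave the gripper's body, on its centre line; the fingertips stand 73 mm ahead of it and the grasp point (between the pads) lies 54 mm ahead of it; z points along the fingers, y is the line along which they close (so a half turn about z gives the same grasp; the last joint's range is limited). The gripper opens to 85 mm and grips with 20 to 120 N. Pads are 22 mm wide; open, the fingers measure 114 mm over their backs; the gripper's body (76 mm by 85 mm) begins 54 mm behind the grasp point. The pads swing forward as they close: fully open they stand 13 mm farther back than shut.
Start: joints at [64.2, 30.224, 82.088, -0, 67.689, -10.227], TCP at [0.168, 0.602, 0.304] pointing down, gripper open.
Joint ranges: [-176.69, 176.69], [-43.24, 126.21], [12.49, 139.97], [-82, 262], [0, 151.66], [-163.58, 163.58]. Speed limits (degrees/s): [159.86, 159.86, 180, 180, 180, 180].

## Interface

Orientations are given as a 3x3 rotation matrix whose columns are the frame's x, y, z axes.
In Python, from station import env gives the robot as it stands.
- The arm moves only by the shell command python3 jog.py [FORCE], which reads ROWS from standard input. ROWS is a JSON list of rows, 1 to 10 of them, each of 7 numbers: a rotation vector rx, ry, rz in degrees, then dx, dy, dz in m, then the finger opening in m; each row shifts and turns the commanded pose from where the row before left it, along the tool's axes as they then stand; what a row does not reach is not made up. A row lasts 1/10 s, in which the tool goes at most 0.05 m and 8.59 degrees, less where a joint would pass 70% of its speed; a pose out of reach is approached as far as the arm can. The fingers move at their own pace and stop on an object; FORCE is the grip in N (left out, the last holds). Time passes only in rows, so rows that do not move let the fingers close. It prints the time, the measured TCP pose, the force, the opening and the grip force at its end. Input that does not fit is refused with a message, and nothing moves.
- env.get_state(): the state, without advancing time (a new reading comes with each control period).
- env.capture(name): name is "scene" or "side" or "wrist"; returns a dict with "img" (384x512x3 uint8, blue, green, red), "fovy" (degrees; the focal length in pixels is half the picture's height over the tangent of half this angle, whatever the lens; pixels are square), "cx", "cy" (the principal point, pixels), "cam_to_world" (4x4, takes a point from camera to world coordinates); the wrist camera has in their place "T_tool_cam" (4x4, takes a point from camera to tool coordinates, whose origin is the TCP and whose axes are the flange's). Camera axes: x right, y up, looking along -z (the intrinsics and any distortion apply to the point x, -y, -z); pixel columns grow to the right and rows downward; lengths in m; the calibration is good to about 2 mm. A picture is of the moment at which its call begins: read the wrist's pose just before it. There is no depth.
- env.hand_in(): hands the job in; it is judged then, once.
The state is a dict: "time_s": time; "joint_pos": joint angles; "joint_vel": joint speeds; "joint_torque": joint torques, N m; "tcp_pos": TCP position; "eef_rot": TCP orientation; "wrist_force": force on the tool from outside, world axes, zero at the start; "ft_torque": the same for the moment, N m; "width": finger opening in m; "grasp_force": force on a finger pad.
Only numpy, scipy, OpenCV 4.12 (cv2) and the standard library are available. Lean on these libraries where they do the work, as an engineer would, in place of code of your own. Each camera call takes 0.05 s, during which the arm holds its last target. There are 200 camera calls.

## Task

The camera lies lens down with its back ajar. Swing the back right over on its hinge so that the circuit board on its inner side lies face up, then take the spring tongs with the blue grips, close their jaws on the small black viewfinder block that lies loose in the open body, and lift it level, about 10 cm above where it lay, for inspection. The block is optical, so the gripper itself must never touch it; leave the other things on the bench where they are, and finish while still holding the block up in the tongs.

Things in the scene. Friction and masses are not known exactly. Their poses are not given: they have to be found in the camera images.
- camera: opened black camera lying lens down on the bench, 145 x 153 x 78 mm, held firmly by the lens in a black rubber ring. Origin: on the bench under it; z up. Its flat rim is 68 mm high, at x -44..48, y -29..56 mm of this frame; a hand grip at x -72..-42, y -5..49 is 74 mm high; a knob at x 30..59, y -76..-52 is 31 mm high. The side towards -y is otherwise clear; the back is hinged at the +y edge.
- camera_back_cover (a joint): angle (rad) of the camera's back, a plate 83 mm wide and 8 mm thick with the green circuit board on its inner side. 0 = closed, lying flat over the body; 1.57 = upright; 3.0 = stop, fully over to the camera's +y side, board face up. Stiff hinge (about 0.05 N m): it stays where left; push it all the way; its edge jams if pushed level: follow the arc. Starts at 0.8 to 1.1; fully over: past 2.6.
- camera_hinge (a point): middle of the back's hinge line, which runs along the camera's x axis; 59 mm along +y from the camera's origin and 70 mm above the bench. The back's inner face passes through this line; its free edge is 72 mm from it.
- finder: viewfinder block, black with a dark window, 22 (x) x 34 (y) x 18 mm high, about 0.03 kg, lying loose in the open camera, underside 68 mm above the bench. Origin: under it; its middle lies at x = +1 mm, y = 0; z up. Its long sides (the faces across its x, 22 mm apart) are the ones to clamp. Its y axis points roughly along the camera's y.
- tongs: bow-spring tongs of steel strip with a blue ribbed sleeve on each arm and black rubber jaw pads, 190 mm long, 14 mm high, 64 g (balancing within 5 mm of the origin), lying flat on the bench; the arms move in the horizontal plane, both alike, so the middle line stays. Origin: underside, midway between the sleeves; +x points to the jaws, z up; the bow is at x = -93 mm.
- tongs_grip (a point): 7 mm above the tongs' origin, between the sleeves (44 mm long). Released: 52 mm wide over the sleeves (54 at the front ends), jaws 46 mm open. Squeezing the sleeves by 1 mm closes the jaws by 2 mm: at 46 mm the jaws are 34 mm open, at 40.5 mm 22 mm. Sleeves parallel at about 45 mm. Spring: 0.8 N per mm (5 N at 46 mm, 9.5 N at 40.5 mm); let go, they spring open.
- tongs_jaws (a point): point midway between the two jaw pads, 85 mm ahead of the tongs' origin and 7 mm above their underside; the pads are 18 mm long and 14 mm high and lie from 76 to 94 mm ahead of the origin.
- tongs_left: the arm of the tongs on their +y side (sleeve, strip and jaw pad); origin at its root beside the bow, 82 mm behind the tongs' origin.
- tongs_right: the arm of the tongs on their -y side, otherwise the same.
- battery: black camera battery, 53 x 38 x 16 mm, lying on the bench beyond the tongs; to be left alone. Origin: under its middle.
- lens_cap: black round lens cap, 52 mm across, 7 mm thick, lying on the bench; to be left alone. Origin: under its middle.
- loupe: black loupe, 39 mm across, 30 mm high, standing on the bench; to be left alone. Origin: under its middle.

How it is judged (in metres and radians):
On the way, in this order (a step that is already met when the one before it is completed fails the run):
1. the camera's back is swung fully over, the block still lying in the camera (value of joint camera_back_cover above 2.6 rad and height (world z) of finder below 0.085 m), for 0.2 s.
2. the tongs, squeezed by the gripper, are closed on the block (contact force between the fingers and tongs above 1 N and contact force between each of tongs_left, tongs_right and finder above 0.5 N), for 0.2 s.
At the end, for the whole second after the job is handed in: gripped tongs hold the block by both jaws (over 0.5 N each), underside 80 mm above where it lay, level within 0.3 rad, still, block and tongs clear of the camera, gripper clear of the block; back past 2.6 rad; battery, lens cap and loupe within 30 mm of their places (all of step 2 and value of joint camera_back_cover above 2.6 rad and height (world z) of finder above 0.148 m and angle between finder's own z axis and vertical below 0.3 rad and contact force between each of the arm, the fingers, camera and finder below 0.05 N and contact force between camera and tongs below 0.05 N and linear speed of finder below 0.03 m/s and distance of each of battery, lens_cap, loupe from where it was at the start of the episode below 0.03 m); the arm keeps its last pose, push and grip.
It fails at once if the gripper or arm touches the viewfinder block (contact force between any of the fingers, the arm and finder above 0.3 N).
It fails at once if the battery, lens cap or loupe is pushed more than 30 mm (distance of any of battery, lens_cap, loupe from where it was at the start of the episode above 0.03 m).
It also fails if it takes over 54 s, if anything falls off the work surface, if the arm or the gripper's body presses on something with over 40 N, if the wrist force passes 120 N, or if a joint passes its speed limit or range.

## Working session

There is one attempt and no reset: what is moved stays moved. The work goes in short steps, Python scripts to look and compute and a shell command to move; the robot and the scene stay as the last step left them, time stands still between calls to the robot, and variables do not carry over. Pictures are saved under pics/ and viewed, at most 12 in all, crops included, and the job is handed in when it is done.

```bash
ls; mkdir -p pics; python3 - <<'E'
from station import env
import cv2,numpy as np
for n in ("scene","side","wrist"):
    s=env.get_state();c=env.capture(n)
    print(n,{k:(np.round(v,4).tolist() if not isinstance(v,str) else v) for k,v in c.items() if k!="img"})
    cv2.imwrite(f"pics/{n}0.png",c["img"])
print(s)
E
```

```text
jog.py
pics
station.py
scene {'fovy': 52.6021, 'cx': 252.8564, 'cy': 195.0206, 'cam_to_world': [[0.7317, 0.4939, -0.4697, 0.1433], [-0.6816, 0.5252, -0.5096, -0.503], [-0.005, 0.693, 0.7209, 0.6805], [0.0, 0.0, 0.0, 1.0]]}
side {'fovy': 54.2904, 'cx': 256.1771, 'cy': 186.968, 'cam_to_world': [[0.999, 0.0052, -0.0448, 0.5008], [-0.041, 0.5196, -0.8534, -0.8057], [0.0189, 0.8544, 0.5193, 0.5254], [0.0, 0.0, 0.0, 1.0]]}
wrist {'fovy': 67.4486, 'cx': 255.8479, 'cy': 195.5648, 'T_tool_cam': [[-0.0004, 0.9586, 0.2848, 0.073], [1.0, 0.0004, 0.0001, -0.0002], [-0.0001, 0.2848, -0.9586, -0.0689], [0.0, 0.0, 0.0, 1.0]]}
{'time_s': 0.1, 'joint_pos': array([ 6.41996824e+01,  3.02753769e+01,  8.21486911e+01, -2.74996653e-03,
        6.76905039e+01, -1.02262182e+01]), 'joint_vel': array([-0.01103002, -0.10293206, -0.19836195, -0.04282375, -0.0342468 ,
        0.01651984]), 'joint_torque': array([-2.56833000e-04, -4.43302703e+01, -1.78585249e+01, -1.78950222e-04,
        3.86785367e-03,  6.43525297e-06]), 'tcp_pos': array([0.16754967, 0.60159938, 0.30301467]), 'eef_rot': array([[-9.63288808e-01,  2.68465980e-01, -8.30344978e-04],
       [ 2.68467084e-01,  9.63287140e-01, -1.81964802e-03],
       [ 3.11347051e-04, -1.97576686e-03, -9.99998000e-01]]), 'wrist_force': array([-0.52274134,  0.28901977,  0.12589259]), 'ft_torque': array([-0.04711524, -0.01953881, -0.03822307]), 'grasp_force': 0.0, 'width': 0.08527294147641759}
```
View scene and side. Combine? within 800x600 each. Upscale scene to 768x576.

```bash
python3 - <<'E'
import cv2
for n in ("scene","side"):
    cv2.imwrite(f"pics/{n}0b.png",cv2.resize(cv2.imread(f"pics/{n}0.png"),(768,576),interpolation=cv2.INTER_CUBIC))
E
```

View pics/scene0b.png

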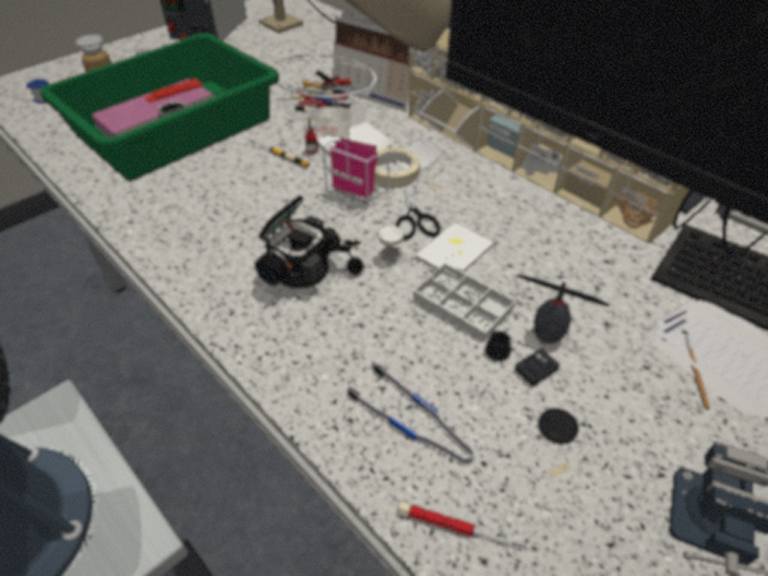

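View pics/side0b.png

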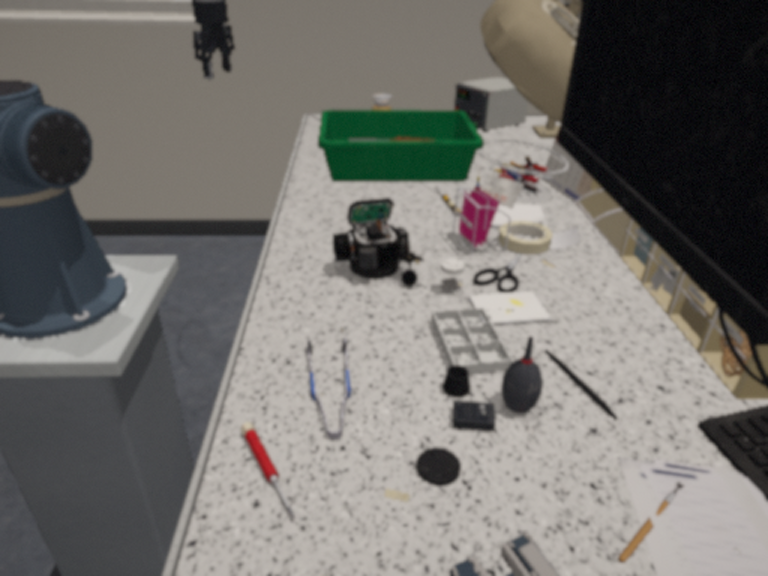

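```bash
cat > h.py <<'E'
import cv2,numpy as np
from station import env
def K(c):
    f=192/np.tan(np.radians(c["fovy"])/2); return f,c["cx"],c["cy"]
def pose(c,s=None):
    if "cam_to_world" in c: return np.array(c["cam_to_world"])
    T=np.eye(4);T[:3,:3]=s["eef_rot"];T[:3,3]=s["tcp_pos"]; return T@np.array(c["T_tool_cam"])
def ray(c,T,u,v):
    f,cx,cy=K(c); d=T[:3,:3]@np.array([(u-cx)/f,-(v-cy)/f,-1]); return T[:3,3],d
def onz(c,T,u,v,z):
    o,d=ray(c,T,u,v); return o+d*(z-o[2])/d[2]
def proj(c,T,p):
    f,cx,cy=K(c); q=np.linalg.inv(T)@np.append(p,1); return cx+f*q[0]/-q[2], cy-f*q[1]/-q[2]
def shot(n,path):
    import pickle
    s=env.get_state();c=env.capture(n);pickle.dump((c,pose(c,s)),open(path.replace(".png",".pkl"),"wb"))
    cv2.imwrite(path,cv2.resize(c["img"],(768,576),interpolation=cv2.INTER_CUBIC)); return c,s
def state():
    s=env.get_state(); print(round(s["time_s"],2),s["tcp_pos"].round(4),"\n",s["eef_rot"].round(3).tolist(),s["width"],s["wrist_force"].round(1))
E
python3 - <<'E'
from h import *
for n,P in (("scene",dict(jL=(378,370),jR=(353,395),bow=(467,457),sl1=(424,404),sl2=(402,428),knob=(355,266),grip=(270,267),batt=(537,368),loupe=(498,352))),("side",dict(jL=(310,347),jR=(346,347),bow=(334,433),sl1=(313,386),sl2=(348,384),knob=(409,278),grip=(343,247),batt=(474,415),loupe=(457,385)))):
    c=env.capture(n);T=pose(c)
    for k,(u,v) in P.items():
        z=.007 if k not in("knob","grip") else .031 if k=="knob" else .07
        print(n,k,onz(c,T,u/1.5,v/1.5,z).round(3))
E
```

```text
scene jL [ 0.477 -0.137  0.007]
scene jR [ 0.423 -0.145  0.007]
scene bow [ 0.467 -0.313  0.007]
scene sl1 [ 0.484 -0.222  0.007]
scene sl2 [ 0.436 -0.227  0.007]
scene knob [0.578 0.027 0.031]
scene grip [0.457 0.082 0.07 ]
scene batt [ 0.644 -0.29   0.007]
scene loupe [ 0.626 -0.234  0.007]
side jL [ 0.428 -0.142  0.007]
side jR [ 0.481 -0.143  0.007]
side bow [ 0.469 -0.313  0.007]
side sl1 [ 0.438 -0.227  0.007]
side sl2 [ 0.485 -0.224  0.007]
side knob [0.586 0.014 0.031]
side grip [0.473 0.054 0.07 ]
side batt [ 0.647 -0.286  0.007]
side loupe [ 0.634 -0.229  0.007]
```

```bash
echo '[[0, 0, 8.2, 0, 0, 0, 0], [0, 0, 8.2, 0, 0, 0, 0], [0, 0, 8.2, 0, 0, 0, 0], [0, 0, 8.2, 0, 0, 0, 0], [0, 0, 8.2, 0, 0, 0, 0], [0, 0, 8.2, 0, 0, 0, 0], [0, 0, 8.2, 0, 0, 0, 0], [0, 0, 8.2, 0, 0, 0, 0], [0, 0, 8.2, -0.03, 0.02, 0, 0], [0, 0, 0, -0.04, 0.028, 0, 0]]' | python3 jog.py 30 | tail -5
echo '[[0, 0, 0, -0.041, 0.028, 0, 0], [0, 0, 0, -0.041, 0.028, 0, 0], [0, 0, 0, -0.041, 0.028, 0, 0], [0, 0, 0, -0.041, 0.028, 0, 0], [0, 0, 0, -0.041, 0.028, 0, 0], [0, 0, 0, -0.041, 0.028, 0, 0], [0, 0, 0, -0.041, 0.028, 0, 0], [0, 0, 0, -0.041, 0.028, 0, 0], [0, 0, 0, -0.041, 0.028, 0, 0], [0, 0, 0, -0.041, 0.028, 0, 0]]' | python3 jog.py | tail -5
echo '[[0, 0, 0, -0.03, 0.018, 0, 0], [0, 0, 0, -0.02, 0.01, 0, 0], [0, 0, 0, 0, 0, 0, 0], [0, 0, 0, 0, 0, 0, 0]]' | python3 jog.py
python3 - <<'E'
from h import *
c,s=shot("wrist","pics/w1.png"); state()
E
```

```text
tcp_pos: [0.2205, 0.5367, 0.3038]
eef_rot: [[-0.012, 1.0, 0.001], [1.0, 0.012, 0.002], [0.002, 0.001, -1.0]]
wrist_force: [0.5, -0.1, 0.1]
width: 0.0002
grasp_force: 0.0
tcp_pos: [0.5059, 0.127, 0.3041]
eef_rot: [[-0.011, 1.0, 0.0], [1.0, 0.011, 0.0], [0.0, 0.0, -1.0]]
wrist_force: [0.6, 0.5, -0.0]
width: 0.0001
grasp_force: 0.0
time_s: 2.65
tcp_pos: [0.5332, 0.079, 0.3036]
eef_rot: [[-0.01, 1.0, -0.001], [1.0, 0.01, 0.001], [0.001, -0.001, -1.0]]
wrist_force: [-0.6, -0.2, -1.0]
width: -0.0001
grasp_force: 0.0
2.7 [0.5329 0.0797 0.3037] 
 [[-0.011, 1.0, -0.001], [1.0, 0.011, 0.001], [0.001, -0.001, -1.0]] 5.5217275753620625e-05 [ 0.2 -0.3 -0.5]
```

View pics/w1.png

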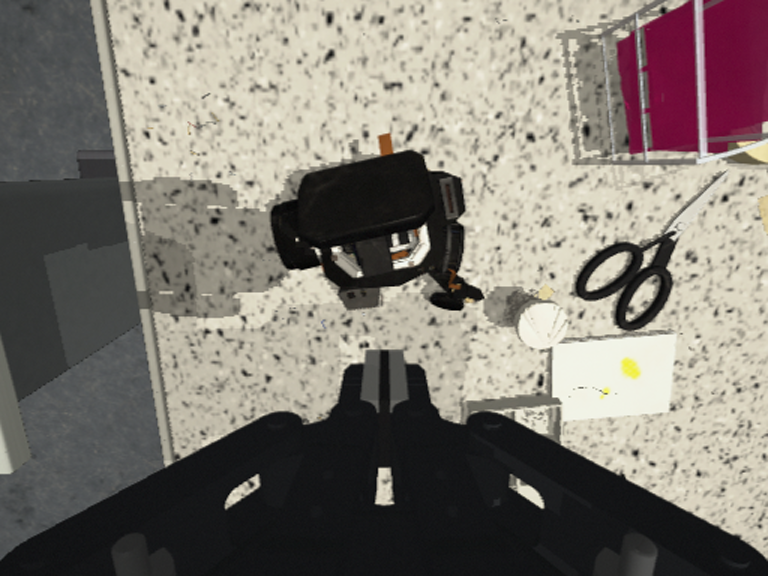

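```bash
cat > fit.py <<'E'
from h import *
import pickle
from scipy.optimize import least_squares
c,T=pickle.load(open("pics/w1.pkl","rb"))
def pts(q):
    x,y,a,th=q
    e=lambda xl:(xl,59-72*np.cos(th)+4*np.sin(th)*1,70+72*np.sin(th)+4*np.cos(th))
    L=np.array([(45,-64,31),(-72,49,70),(-72,-5,70),e(2-40),e(2+40)])/1000
    R=np.array([[np.cos(a),-np.sin(a),0],[np.sin(a),np.cos(a),0],[0,0,1]])
    return L@R.T+[x,y,0]
obs=np.array([(448,300),(274,206),(284,268),(308,242),(431,217)])/1.5
f=lambda q:(np.array([proj(c,T,p) for p in pts(q)])-obs).ravel()
r=least_squares(f,[.53,.08,.17,.9],loss="soft_l1")
print(r.x,np.degrees(r.x[2]),(f(r.x)*1.5).reshape(-1,2).round(1).tolist())
im=cv2.imread("pics/w1.png")
x,y,a,th=r.x;R=np.array([[np.cos(a),-np.sin(a),0],[np.sin(a),np.cos(a),0],[0,0,1]])
def poly(L,col):
    P=np.array([proj(c,T,R@(np.array(l)/1000)+[x,y,0]) for l in L])*1.5
    cv2.polylines(im,[np.int32(P.round())],True,col,1,cv2.LINE_AA)
poly([(-44,-29,68),(48,-29,68),(48,56,68),(-44,56,68)],(0,255,255))
poly([(30,-76,31),(59,-76,31),(59,-52,31),(30,-52,31)],(0,255,0))
poly([(-72,-5,74),(-42,-5,74),(-42,49,74),(-72,49,74)],(255,0,255))
poly([(-10,-17,86),(12,-17,86),(12,17,86),(-10,17,86)],(0,0,255))
C,S=np.cos(th),np.sin(th)
poly([(-39.5,59,70),(43.5,59,70),(43.5,59-72*C,70+72*S),(-39.5,59-72*C,70+72*S)],(255,255,0))
cv2.imwrite("pics/w1f.png",cv2.resize(im[100:350,200:530],None,fx=2.4,fy=2.4,interpolation=cv2.INTER_CUBIC))
E
python3 fit.py
```

```text
[0.52992078 0.09788691 0.19711591 0.92380199] 11.293909830143601 [[0.7, 1.0], [-10.2, -12.0], [-0.4, 1.5], [-0.5, 0.9], [16.2, -0.7]]
```

View pics/w1f.png

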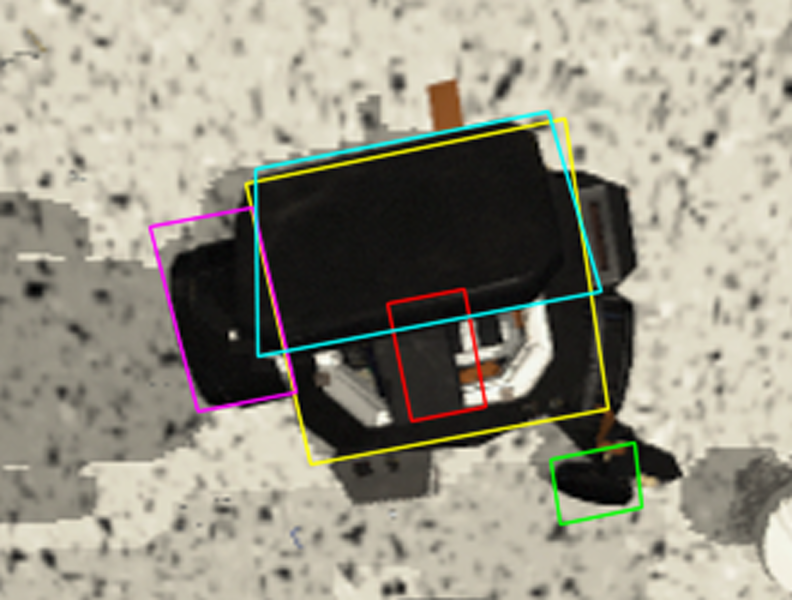

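```bash
echo '[[0, 0, -5.4, 0.003, 0.002, 0.03, 0], [0, 0, -5.3, 0, 0, 0.03, 0], [0, 0, 0, 0, 0, 0.03, 0], [0, 0, 0, 0, 0, 0.023, 0], [0, 0, 0, 0, 0, 0, 0]]' | python3 jog.py
echo '[[0, 0, 0, 0.01, 0, 0, 0], [0, 0, 0, 0.01, 0, 0, 0], [0, 0, 0, 0.01, 0, -0.004, 0], [0, 0, 0, 0.01, 0, -0.003, 0], [0, 0, 0, 0.012, 0, -0.003, 0], [0, 0, 0, 0.011, 0, -0.003, 0], [0, 0, 0, 0, 0, 0, 0]]' | python3 jog.py
python3 - <<'E'
from h import *
state(); shot("side","pics/s1.png")
im=env.capture("side")["img"][110:200,200:300]; cv2.imwrite("pics/s1c.png",cv2.resize(im,(600,540),interpolation=cv2.INTER_CUBIC))
E
```

```text
time_s: 3.2
tcp_pos: [0.5327, 0.0837, 0.1883]
eef_rot: [[-0.198, 0.98, -0.008], [0.98, 0.198, 0.001], [0.002, -0.007, -1.0]]
wrist_force: [-1.1, -0.6, 0.1]
width: 0.0001
grasp_force: 0.0
time_s: 3.9
tcp_pos: [0.5228, 0.1459, 0.2044]
eef_rot: [[-0.198, 0.98, 0.001], [0.98, 0.198, 0.001], [0.001, 0.001, -1.0]]
wrist_force: [-0.3, 0.5, -0.3]
width: -0.0002
grasp_force: 0.0
3.9 [0.5228 0.1459 0.2044] 
 [[-0.198, 0.98, 0.001], [0.98, 0.198, 0.001], [0.001, 0.001, -1.0]] -0.00019163205489944264 [-0.3  0.5 -0.3]
```

View pics/s1c.png

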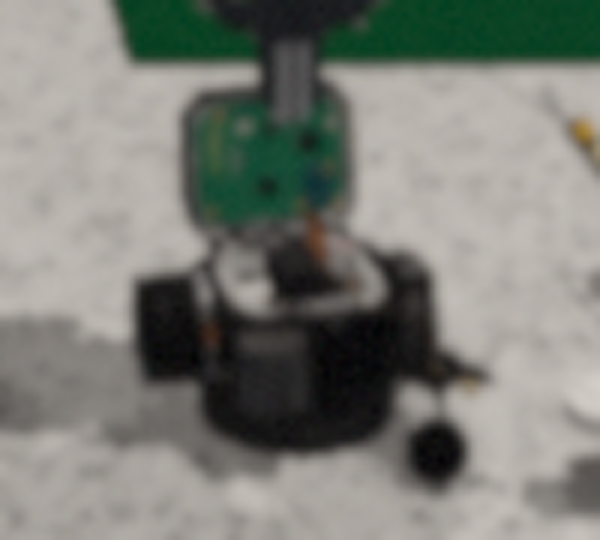

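```bash
echo '[[0, 0, 0, 0.01, 0, 0.001, 0], [0, 0, 0, 0.01, 0, 0.003, 0], [0, 0, 0, 0.009, 0, 0.005, 0], [0, 0, 0, 0.009, 0, 0.007, 0], [0, 0, 0, 0.007, 0, 0.008, 0], [0, 0, 0, 0.005, 0, 0.009, 0], [0, 0, 0, 0.004, 0, 0.009, 0], [0, 0, 0, 0.002, 0, 0.009, 0], [0, 0, 0, 0, 0, 0, 0]]' | python3 jog.py
python3 - <<'E'
from h import *
state()
im=env.capture("side")["img"][110:200,200:300]; cv2.imwrite("pics/s2c.png",cv2.resize(im,(600,540),interpolation=cv2.INTER_CUBIC))
E
```

```text
time_s: 4.9
tcp_pos: [0.5121, 0.1992, 0.1516]
eef_rot: [[-0.197, 0.98, -0.001], [0.98, 0.197, 0.0], [0.0, -0.001, -1.0]]
wrist_force: [0.1, 0.1, -0.6]
width: -0.0005
grasp_force: 0.0
4.9 [0.5121 0.1992 0.1516] 
 [[-0.197, 0.98, -0.001], [0.98, 0.197, 0.0], [0.0, -0.001, -1.0]] -0.0005304290782658326 [ 0.1  0.1 -0.6]
```

View pics/s2c.png

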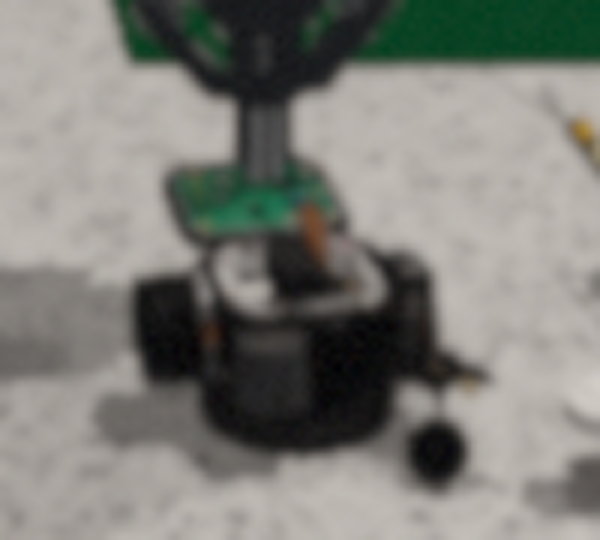

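```bash
echo '[[0, 0, 0, 0, 0, 0.004, 0], [0, 0, 0, 0, 0, 0.004, 0], [0, 0, 0, 0, 0, 0, 0]]' | python3 jog.py
```

```text
time_s: 5.25
tcp_pos: [0.5126, 0.1989, 0.1497]
eef_rot: [[-0.196, 0.981, 0.002], [0.981, 0.196, 0.001], [0.0, 0.002, -1.0]]
wrist_force: [-7.1, -0.3, 32.5]
width: 0.0
grasp_force: 16.2
```

```bash
echo '[[0, 0, 0, 0, 0, -0.03, 0], [0, 0, 0, 0, 0, -0.04, 0], [0, 0, 0, 0, 0, -0.04, 0], [0, 0, 0, -0.03, 0, -0.04, 0], [0, 0, 0, -0.045, 0, 0, 0], [0, 0, 0, -0.045, 0, 0, 0], [0, 0, 0, 0, 0, 0, 0], [0, 0, 0, 0, 0, 0, 0]]' | python3 jog.py
python3 - <<'E'
from h import *
c,s=shot("wrist","pics/w2.png"); state()
cv2.imwrite("pics/w2c.png",cv2.resize(c["img"][80:250,130:357],(800,599),interpolation=cv2.INTER_CUBIC))
E
```

```text
time_s: 6.05
tcp_pos: [0.5357, 0.0799, 0.2949]
eef_rot: [[-0.193, 0.981, -0.0], [0.981, 0.193, 0.0], [0.0, -0.0, -1.0]]
wrist_force: [0.7, 0.0, 0.7]
width: -0.0001
grasp_force: 0.0
6.1 [0.5354 0.0809 0.2947] 
 [[-0.195, 0.981, -0.001], [0.981, 0.195, 0.0], [0.001, -0.001, -1.0]] -1.834723753005757e-05 [-0.7 -0.5  0.5]
```

View pics/w2c.png

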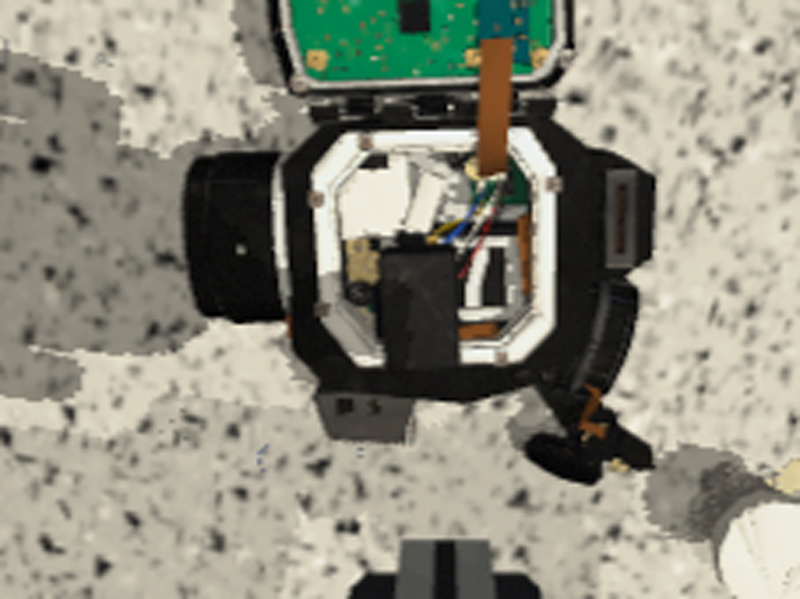

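```bash
python3 - <<'E'
from h import *
import pickle
c,T=pickle.load(open("pics/w2.pkl","rb"))
k=227/800
g=lambda u,v,z:onz(c,T,130+u*k,80+v*k,z)
P=[g(381,253,.086),g(458,251,.086),g(460,366,.086),(g(385,366,.086))]
for p in P: print(p.round(4))
m=np.mean(P,0); print("mid",m, "w",np.linalg.norm(P[0]-P[1]),np.linalg.norm(P[2]-P[3]),"l",np.linalg.norm(P[0]-P[3]),np.linalg.norm(P[1]-P[2]))
d=(P[0]+P[1]-P[2]-P[3]);print("yaw of block y",np.degrees(np.arctan2(d[1],d[0])))
h1,h2=g(308,110,.07),g(555,110,.07);print("hinge",h1,h2,(h1+h2)/2,np.degrees(np.arctan2(*(h2-h1)[1::-1])))
E
```

```text
[0.5118 0.1099 0.086 ]
[0.5323 0.1145 0.086 ]
[0.5393 0.0828 0.086 ]
[0.5185 0.0788 0.086 ]
mid [0.525468   0.09649811 0.086     ] w 0.021066677752728812 0.021186102066965997 l 0.03186460423802323 0.032410470132658506
yaw of block y 102.24250675444928
hinge [0.48433629 0.1427052  0.07      ] [0.55174439 0.1559462  0.07      ] [0.51804034 0.1493257  0.07      ] 11.11314411831464
```

```bash
echo '[[0, 0, 5.8, 0, 0, 0.006, 0.08], [0, 0, 0, -0.0454, -0.0168, 0.006, 0.08], [0, 0, 0, -0.0454, -0.0168, 0.006, 0.08], [0, 0, 0, -0.0454, -0.0168, 0.006, 0.08], [0, 0, 0, -0.0454, -0.0168, 0.006, 0.08], [0, 0, 0, -0.0454, -0.0168, 0.005, 0.08], [0, 0, 0, -0.0454, -0.0168, 0, 0.08], [0, 0, 0, 0, 0, 0, 0.08], [0, 0, 0, 0, 0, 0, 0.08], [0, 0, 0, 0, 0, 0, 0.08]]' | python3 jog.py
python3 - <<'E'
from h import *
c,s=shot("wrist","pics/w3.png"); state()
E
```

```text
time_s: 7.1
tcp_pos: [0.4617, -0.1977, 0.2597]
eef_rot: [[-0.098, 0.995, -0.001], [0.995, 0.098, 0.001], [0.001, -0.001, -1.0]]
wrist_force: [0.2, -0.0, -0.4]
width: 0.0802
grasp_force: 0.0
7.15 [ 0.4618 -0.1975  0.2597] 
 [[-0.099, 0.995, -0.001], [0.995, 0.099, 0.001], [0.001, -0.001, -1.0]] 0.08031327765348843 [-0.   0.4  0.9]
```

View pics/w3.png

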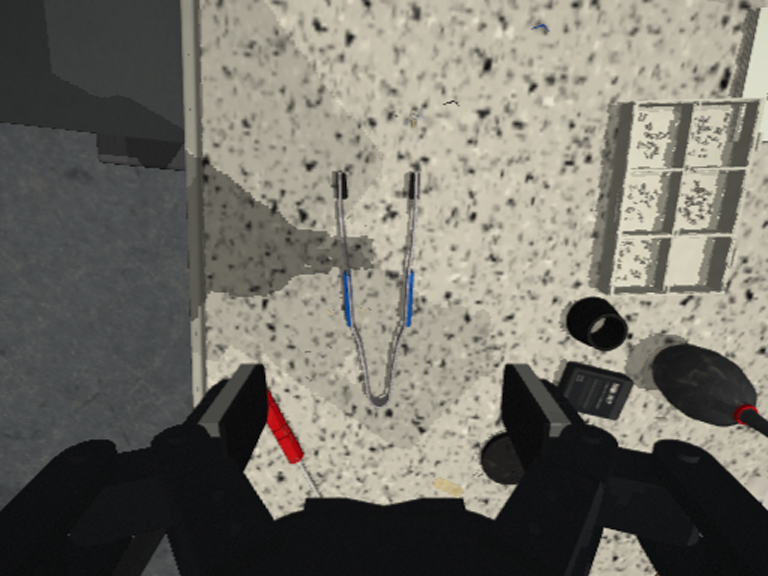

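```bash
python3 - <<'E'
from h import *
import pickle
c,T=pickle.load(open("pics/w3.pkl","rb"))
g=lambda u,v,z=.012:onz(c,T,u/1.5,v/1.5,z)
sl=np.mean([g(347,270),g(351,325),g(410,270),g(407,325)],0)
jw=np.mean([g(340,172),g(340,199),g(413,172),g(413,199)],0)
bw=g(378.5,402)
print(sl,jw,bw)
d=jw-bw;a=np.arctan2(d[1],d[0]);u=d/np.linalg.norm(d);print("yaw",np.degrees(a),np.linalg.norm(d),"jaw-sl",np.linalg.norm(jw-sl),"sl-bow",np.linalg.norm(sl-bw))
o=np.mean([sl,jw-u*.085,bw+u*.093],0);print("origin",o)
s=env.get_state();print("tool delta",s["eef_rot"].T@(o-s["tcp_pos"]))
E
```

```text
[ 0.45955099 -0.2230876   0.012     ] [ 0.45002747 -0.13979363  0.012     ] [ 0.46784946 -0.31269345  0.012     ]
yaw 95.88509245308583 0.17381590816883885 jaw-sl 0.08383664281083628 sl-bow 0.089989291562447
origin [ 0.45886922 -0.22253895  0.012     ]
tool delta [-0.02490503 -0.00521923  0.24771319]
```

```bash
echo '[[0, 0, 0, -0.0125, -0.003, 0.045, 0.08], [0, 0, 0, -0.0125, -0.0022, 0.045, 0.08], [0, 0, 0, 0, 0, 0.045, 0.08], [0, 0, 0, 0, 0, 0.03, 0.08], [0, 0, 0, 0, 0, 0.0207, 0.08], [0, 0, 0, 0, 0, 0, 0.08], [0, 0, 0, 0, 0, 0, 0.06], [0, 0, 0, 0, 0, 0, 0.06]]' | python3 jog.py 40
python3 - <<'E'
from h import *
c,s=shot("wrist","pics/w4.png"); state()
E
```

```text
time_s: 7.95
tcp_pos: [0.4598, -0.2247, 0.0755]
eef_rot: [[-0.098, 0.995, 0.002], [0.995, 0.098, -0.001], [-0.002, 0.002, -1.0]]
wrist_force: [0.4, -0.5, -1.0]
width: 0.0598
grasp_force: 0.0
8.0 [ 0.4598 -0.2249  0.0756] 
 [[-0.097, 0.995, 0.002], [0.995, 0.097, -0.002], [-0.002, 0.002, -1.0]] 0.060677398308203304 [-0.  -0.6 -0.2]
```

View pics/w4.png

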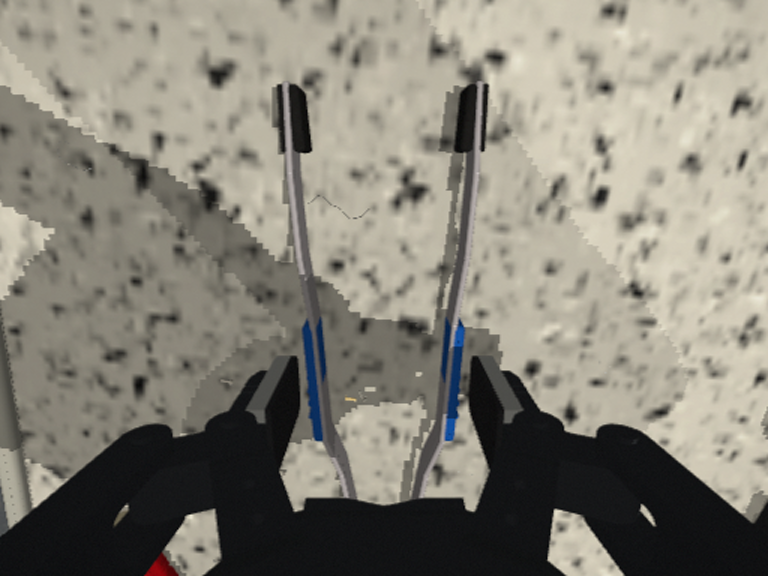

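```bash
echo '[[0, 0, 0, 0, 0, 0.001, 0.053], [0, 0, 0, 0, 0, 0, 0.05], [0, 0, 0, 0, 0, 0, 0.048], [0, 0, 0, 0, 0, 0, 0.046], [0, 0, 0, 0, 0, 0, 0.046], [0, 0, 0, 0, 0, 0, 0.046], [0, 0, 0, 0, 0, 0, 0.046]]' | python3 jog.py 40
echo '[[0, 0, 0, 0, 0, -0.005, 0.046], [0, 0, 0, 0, 0, -0.02, 0.046], [0, 0, 0, 0, 0, -0.03, 0.046], [0, 0, 0, 0, 0, -0.03, 0.046], [0, 0, 0, 0, 0, -0.02, 0.046], [0, 0, 0, 0, 0, 0, 0.046], [0, 0, 0, 0, 0, 0, 0.046]]' | python3 jog.py
python3 - <<'E'
from h import *
c,s=shot("wrist","pics/w5.png"); state()
E
```

```text
time_s: 8.7
tcp_pos: [0.4593, -0.2253, 0.0745]
eef_rot: [[-0.096, 0.995, 0.002], [0.995, 0.096, -0.001], [-0.001, 0.001, -1.0]]
wrist_force: [-0.3, 0.9, 7.3]
width: 0.0464
grasp_force: 7.1
time_s: 9.4
tcp_pos: [0.4587, -0.225, 0.1783]
eef_rot: [[-0.096, 0.995, 0.0], [0.995, 0.096, -0.0], [-0.0, 0.0, -1.0]]
wrist_force: [0.0, 0.3, -0.6]
width: 0.046
grasp_force: 4.4
9.45 [ 0.4583 -0.2247  0.1776] 
 [[-0.096, 0.995, -0.001], [0.995, 0.096, 0.001], [0.001, -0.001, -1.0]] 0.04578292746558526 [-0.6  0.  -1.2]
```

View pics/w5.png

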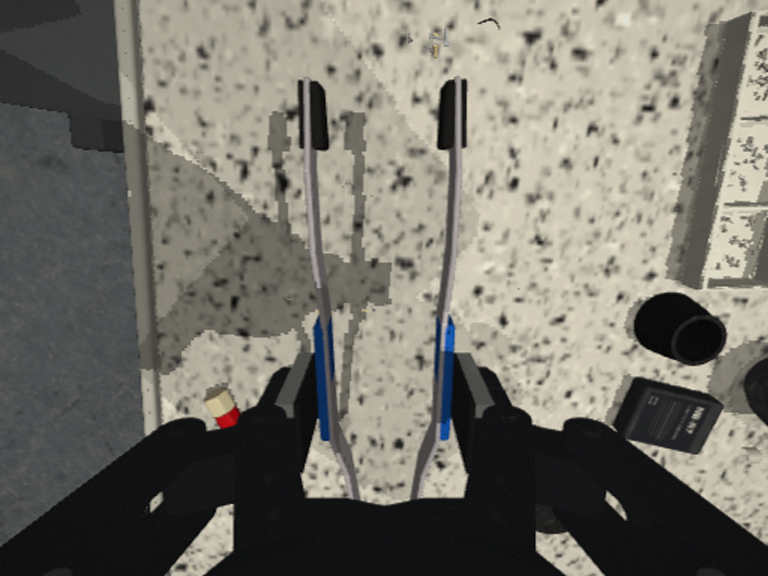

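```bash
cat > jaw.py <<'E'
from h import *
import pickle
c,T=pickle.load(open("pics/w5.pkl","rb"))
s=env.get_state(); R=s["eef_rot"];p=s["tcp_pos"]
zt=p[2]-.0745+.014
for q in [(308,78),(318,150),(459,78),(449,150)]:
    print((R.T@(onz(c,T,q[0]/1.5,q[1]/1.5,zt)-p)).round(4))
E
python3 jaw.py; python3 - <<'E'
from h import *
s=env.get_state(); R=s["eef_rot"];p=s["tcp_pos"]
B=np.array([.5255,.0965]);a=np.radians(101.7);ux=np.array([np.cos(a),np.sin(a)]);uy=np.array([np.sin(a),-np.cos(a)])
t=B-.088*ux; print("tcp target",t,"yaw now",np.degrees(np.arctan2(R[1,0],R[0,0])))
d=t-p[:2];print("delta in rotated tool",d@ux,d@uy)
E
```

```text
[ 0.095  -0.0208  0.0606]
[ 0.0763 -0.0189  0.0606]
[0.095  0.0206 0.0606]
[0.0763 0.0186 0.0606]
tcp target [0.54334528 0.01032839] yaw now 95.51860857214135
delta in rotated tool 0.21289449370084232 0.13090394910779443
```

```bash
echo '[[0, 0, -3.1, 0, 0, -0.005, 0.046], [0, 0, -3.1, 0, 0, -0.003, 0.046], [0, 0, 0, 0.03, 0.0184, 0, 0.046], [0, 0, 0, 0.035, 0.0215, 0, 0.046], [0, 0, 0, 0.035, 0.0215, 0, 0.046], [0, 0, 0, 0.035, 0.0215, 0, 0.046], [0, 0, 0, 0.035, 0.0215, 0, 0.046], [0, 0, 0, 0.028, 0.017, 0, 0.046], [0, 0, 0, 0.016, 0.0095, 0, 0.046], [0, 0, 0, 0, 0, 0, 0.046]]' | python3 jog.py
echo '[[0, 0, 0, 0, 0, 0, 0.046], [0, 0, 0, 0, 0, 0, 0.046]]' | python3 jog.py
python3 - <<'E'
from h import *
c,s=shot("wrist","pics/w6.png"); state()
E
```

```text
time_s: 10.45
tcp_pos: [0.5432, 0.0136, 0.1845]
eef_rot: [[-0.207, 0.978, -0.003], [0.978, 0.207, 0.001], [0.001, -0.003, -1.0]]
wrist_force: [0.9, -0.8, -0.9]
width: 0.0461
grasp_force: 4.4
time_s: 10.65
tcp_pos: [0.5429, 0.0103, 0.1853]
eef_rot: [[-0.202, 0.979, -0.002], [0.979, 0.202, 0.0], [0.0, -0.002, -1.0]]
wrist_force: [-0.6, -0.1, -0.7]
width: 0.0462
grasp_force: 4.4
10.7 [0.543  0.0101 0.1856] 
 [[-0.202, 0.979, -0.002], [0.979, 0.202, 0.0], [0.0, -0.002, -1.0]] 0.04624896359881816 [-0.  -0.7 -0.1]
```

View pics/w6.png

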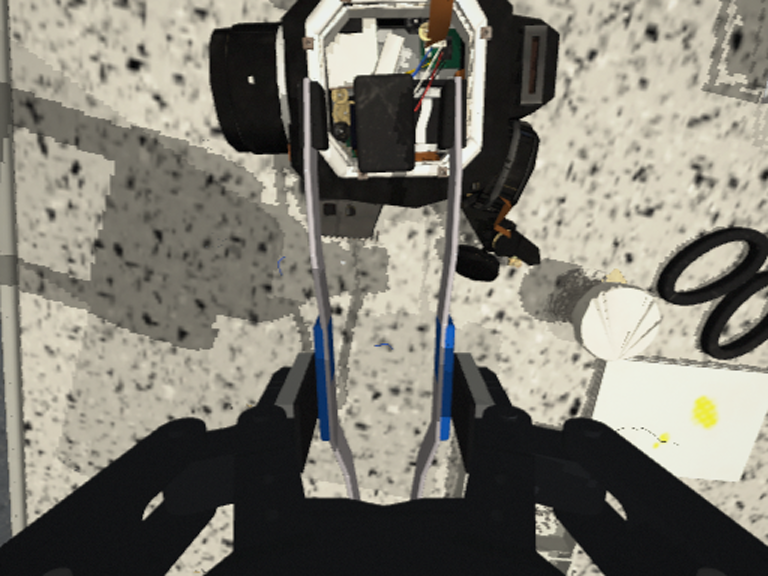

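```bash
python3 - <<'E'
from h import *
import pickle
c,T=pickle.load(open("pics/w6.pkl","rb"));s=env.get_state();R=s["eef_rot"];p=s["tcp_pos"]
for q in [(356,76),(412,77),(414,171),(359,171)]: print((R.T@(onz(c,T,q[0]/1.5,q[1]/1.5,.086)-p)).round(4))
E
```

```text
[ 0.103  -0.0105  0.0996]
[0.1027 0.0094 0.0996]
[0.0707 0.0107 0.0996]
[ 0.0707 -0.0099  0.0996]
```

```bash
echo '[[0, 0, 0, 0.0005, 0, 0.012, 0.046], [0, 0, 0, 0, 0, 0.012, 0.046], [0, 0, 0, 0, 0, 0.01, 0.046], [0, 0, 0, 0, 0, 0.0055, 0.046], [0, 0, 0, 0, 0, 0, 0.046], [0, 0, 0, 0, 0, 0, 0.046]]' | python3 jog.py
echo '[[0, 0, 0, 0, 0, 0, 0.044], [0, 0, 0, 0, 0, 0, 0.042], [0, 0, 0, 0, 0, 0, 0.04], [0, 0, 0, 0, 0, 0, 0.038], [0, 0, 0, 0, 0, 0, 0.036], [0, 0, 0, 0, 0, 0, 0.036], [0, 0, 0, 0, 0, 0, 0.036], [0, 0, 0, 0, 0, 0, 0.036], [0, 0, 0, 0, 0, 0, 0.036]]' | python3 jog.py 30
```

```text
time_s: 11.3
tcp_pos: [0.5434, 0.0116, 0.1465]
eef_rot: [[-0.203, 0.979, -0.0], [0.979, 0.203, 0.0], [0.0, -0.0, -1.0]]
wrist_force: [0.4, 0.1, -1.0]
width: 0.0462
grasp_force: 4.4
time_s: 12.2
tcp_pos: [0.5435, 0.0116, 0.1468]
eef_rot: [[-0.203, 0.979, 0.0], [0.979, 0.203, -0.0], [-0.0, 0.0, -1.0]]
wrist_force: [0.5, -0.3, -0.8]
width: 0.0392
grasp_force: 31.1
```

Clamped (width 39.2 mm at 31 N). Lift 10 cm slowly.

```bash
echo '[[0, 0, 0, 0, 0, -0.004, 0.036], [0, 0, 0, 0, 0, -0.01, 0.036], [0, 0, 0, 0, 0, -0.015, 0.036], [0, 0, 0, 0, 0, -0.018, 0.036], [0, 0, 0, 0, 0, -0.018, 0.036], [0, 0, 0, 0, 0, -0.016, 0.036], [0, 0, 0, 0, 0, -0.012, 0.036], [0, 0, 0, 0, 0, -0.006, 0.036], [0, 0, 0, 0, 0, -0.002, 0.036], [0, 0, 0, 0, 0, 0, 0.036]]' | python3 jog.py
echo '[[0, 0, 0, 0, 0, 0, 0.036], [0, 0, 0, 0, 0, 0, 0.036], [0, 0, 0, 0, 0, 0, 0.036]]' | python3 jog.py
python3 - <<'E'
from h import *
a=cv2.resize(env.capture("wrist")["img"][:240],(640,300))
b=cv2.resize(env.capture("side")["img"][90:200,200:340],(380,299)); c=cv2.resize(env.capture("scene")["img"][90:200,140:280],(380,299))
b=b[:, :320];c=c[:,:320]
cv2.imwrite("pics/end.png",np.vstack([a,np.hstack([b,c])]))
E
```

```text
time_s: 13.2
tcp_pos: [0.5432, 0.0117, 0.2476]
eef_rot: [[-0.203, 0.979, -0.0], [0.979, 0.203, 0.0], [0.0, -0.0, -1.0]]
wrist_force: [-0.4, -0.5, -0.6]
width: 0.0393
grasp_force: 31.1
time_s: 13.5
tcp_pos: [0.5432, 0.0116, 0.2471]
eef_rot: [[-0.203, 0.979, -0.001], [0.979, 0.203, 0.0], [0.0, -0.001, -1.0]]
wrist_force: [0.2, -0.2, -1.3]
width: 0.0394
grasp_force: 31.1
```

View pics/end.png

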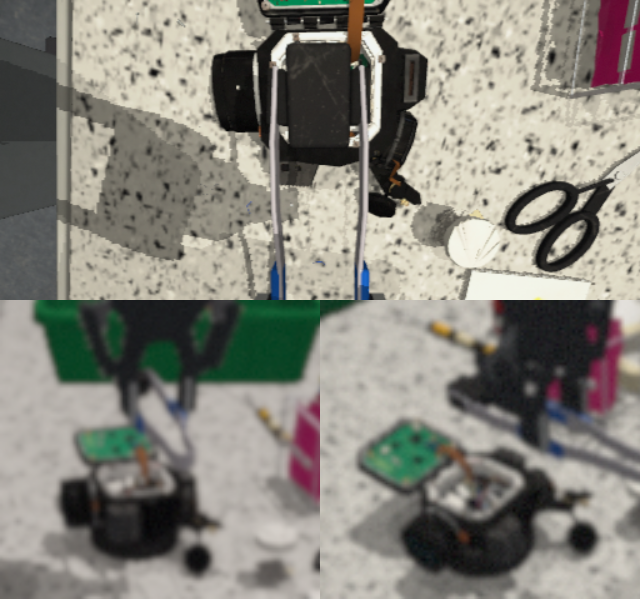

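The wrist view (block near 320,95) shows the block between both pads, well above the camera. The back is fully over and the body is empty.

```bash
python3 -c "
from station import env
print(env.hand_in())"
```

```text
the job is handed in; nothing more can be done
None
```

I handed the job in at about 14 s of the 54 s limit: the camera's back is fully over, board face up, and the tongs hold the viewfinder block level about 10 cm above where it lay; the hand-in returned no verdict.

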